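Slide the top tablet off the pile into its charging dock

TASK

Slide the blue tablet off the top of the pile and across onto the charging dock, keeping it flat and never lifting it, and push it gently home against the sprung contact bar until the orange catch pops up behind it. Leave it latched there by itself, with the two grey tablets lying as they are, and do not knock the other things on the table.

Things in the scene. Friction and masses are not known exactly. Their poses are not given: they have to be found in the camera images.
- dock: White charging dock, fixed. Origin on the table under it, z up; a tablet is slid in along its +x. Flat deck 32 mm above the table, 204 mm wide. Grey cheeks 12 mm higher than the deck, 168 mm apart from x = -55 to +80 mm, flaring to about 190 mm at the entry. Fragile: 18 N on it in all is too much. A tablet that is home has its origin at x = 0 +- 10 mm here, y = 0 +- 4 mm.
- dock_entry (a point): Middle of the deck's open entry edge, at deck height (88 mm before the dock's origin), axes as the dock.
- dock_housing (a point): Middle of the white housing's front at deck height, x = +86 mm in the dock; the housing is 36 mm high. Before it is a black sprung contact bar, 80 mm wide, 2 to 11 mm above the deck, 2.5 N per mm, 7 mm travel, its face 54.5 +- 10 mm from the dock's origin: bar and catch sit on one carriage set up to 10 mm either way along x. It stays put, is not measured, and must be felt.
- catch (a joint): Orange sprung catch in the deck, 40 mm wide: a ramp rising along x to 5 mm, upright back. 0 = up, about 0.005 m when a tablet holds it down (1 N). It pops up behind the tablet 1 mm before the front edge meets the contact bar. Push 2 to 3 mm on (6 to 8 N over the sliding friction of 1 to 5 N), then let go: the bar pushes the tablet back against the catch.
- tablet_top: The tablet to dock, top of the pile: blue case, dark screen up, 110 mm along x, 160 mm along y, 12 mm thick, 0.26 to 0.42 kg. Origin at the centre of its underside, z up, x roughly towards the dock. Its underside starts 2 mm higher than the dock's deck. Too wide to grasp; its rear long edge (x = -55 mm) is free to be pushed with the fingertips.
- tablet_mid: Second tablet, grey case, same size and same axes, directly under the blue one, which lies a few mm and degrees askew on it. Stays where it is.
- tablet_low: Third tablet, grey case, same size and same axes, on the wooden board. Stays where it is.
- tray: Dark wooden board under the pile, fixed, 130 (x) x 180 (y) x 10 mm, origin at the centre of its underside; it stands in front of the dock's entry, 13 to 23 mm from it, same heading.
- mug: White mug, 77 mm across, 90 mm tall, origin at the centre of its underside. A bystander.
- sanitizer: Clear bottle of hand sanitizer, 60 mm across, 150 mm tall, origin at the centre of its underside. A bystander.
- spectacle_case: Black spectacle case, 160 x 60 x 40 mm, origin at the centre of its underside. A bystander.
- thermometer: White clinical thermometer, 110 x 22 x 14 mm, origin at the centre of its underside. A bystander.
- oximeter: Small blue finger oximeter, 60 x 34 x 30 mm, origin at the centre of its underside. A bystander.

How it is judged:
By the outcome, as a careful person would: the job done as asked, in the order asked, and still so for the second after the job is handed in, with the robot touching nothing.
It also fails if it takes over 43 s, if anything falls off the work surface, if the arm or the gripper's body presses on something with over 40 N, if the wrist force passes 120 N, or if a joint passes its speed limit or range.

ROBOT

A 6-joint arm with a two-finger parallel gripper is mounted at the origin on the work surface. World frame = base frame: x ahead of the robot, y to its left, z up, the work surface at z = 0. Lengths are in m, angles in degrees, forces in N, time in s.
With the tool pointing down it reaches from about 0.325 to 0.75 m from the base axis. Payload 7.6 kg.
Tool frame: the origin (TCP) lies midway between the tips of the shut fingers; the grasp point (between the pads) lies 19 mm behind it; z points along the fingers, y is the line along which they close (so a half turn about z gives the same grasp; the last joint's range is limited). The gripper opens to 85 mm and grips with 20 to 120 N. Pads are 22 mm wide; open, the fingers measure 114 mm over their backs; the gripper's body (76 mm by 85 mm) begins 54 mm behind the grasp point. The pads swing forward as they close: fully open they stand 13 mm farther back than shut.
Start: joints at [69.654, 2.991, 80.254, -0, 96.75, -4.028], TCP at [0.147, 0.504, 0.231] pointing down, gripper open.
Joint ranges: [-166.34, 166.34], [-52.06, 124.39], [6.96, 135.62], [-60.46, 240.46], [14.63, 156.25], [-167.68, 167.68]. Speed limits (degrees/s): [147.25, 147.25, 172.46, 180, 180, 180].

INTERFACE

Orientations are given as a 3x3 rotation matrix whose columns are the frame's x, y, z axes.
In Python, from cell import r, eyes gives the robot as it stands. Calls block until the motion is done:
- r.move_ptp(position, orientation): joint-space move of the TCP to a pose.
- r.line_to(position, rot=None, v=0.15): straight line of the TCP; rot=None keeps the orientation; v is the mean speed in m/s.
- r.move_j(angles): joint-space move.
- r.grip(opening, f_grip=None): finger opening in m; f_grip is the grip in N (None keeps the last); returns when the fingers have stopped.
- r.dwell(seconds).
- r.ik(position, orientation): joint angles nearest the present ones, or None.
- r.get_state(): the state.
- eyes.capture(name): name is "side" or "top" or "wrist"; returns a dict with "frame" (480x640x3 uint8, red, green, blue), "depth" (480x640 float32, m along the optical axis (not along the pixel's ray), 0 where there is no reading), "fx", "fy", "cx", "cy" (pixels), "R" (3x3) and "t" (3): a world point X has camera coordinates R X + t. Camera axes: x right, y down, z forward; pixel columns grow to the right and rows downward; lengths in m; the calibration is good to about 2 mm. A picture is of the moment at which its call begins.
A pose or a line that the arm cannot do raises r.Unreachable and nothing moves.
- r.hand_in(): hands the job in; it is judged then, once.
The state is a dict: "clock": time; "qpos": joint angles; "joint_velocities": joint speeds; "tau": joint torques, N m; "ee_pos": TCP position; "tool_rot": TCP orientation; "force": force on the tool from outside, world axes, zero at the start; "wrist_torque": the same for the moment, N m; "grip_width": finger opening in m; "finger_force": force on a finger pad.
Only numpy, scipy, OpenCV 4.12 (cv2) and the standard library are available. Lean on these libraries where they do the work, as an engineer would, in place of code of your own. Each camera call takes 0.05 s, during which the arm holds its last target. There are 200 camera calls.

## Working session

There is one attempt and no reset: what is moved stays moved. The work goes in short steps, each a Python script; the robot and the scene stay as the last script left them, time stands still between calls to the robot, and variables do not carry over. Pictures are saved under pics/ and viewed, at most 10 in all, crops included, and the job is handed in when it is done.

```bash
mkdir -p pics; ls; python3 - <<'E'
from cell import r, eyes
import cv2, numpy as np
for n in ("top","side"):
    c=eyes.capture(n); cv2.imwrite(f"pics/{n}0.png",c["frame"][:,:,::-1]); np.savez(f"{n}0.npz",**c)
    print(n,c["fx"],c["cx"],c["cy"],-c["R"].T@c["t"],c["R"].round(2).tolist())
s=r.get_state(); print(s["clock"],s["force"],s["grip_width"],s["tool_rot"])
E
```

```text
pics
top 586.9186764582906 320.85571275677023 244.33962859746717 [ 0.37272588 -0.02279912  1.35579202] [[0.01, -1.0, -0.01], [-0.99, -0.01, -0.1], [0.1, 0.01, -0.99]]
side 433.6397046961389 317.6005956163953 236.0791685996276 [ 0.10428932 -0.64951283  0.77846558] [[0.85, -0.53, -0.01], [-0.37, -0.58, -0.72], [0.38, 0.62, -0.69]]
0.1 [ 0.64541976  0.07304584 -0.30102003] 0.08524464486345826 [[-9.59718991e-01  2.80961302e-01 -4.52716072e-04]
 [ 2.80961655e-01  9.59718155e-01 -1.26966946e-03]
 [ 7.77518504e-05 -1.34572175e-03 -9.99999091e-01]]
```

View pics/top0.png

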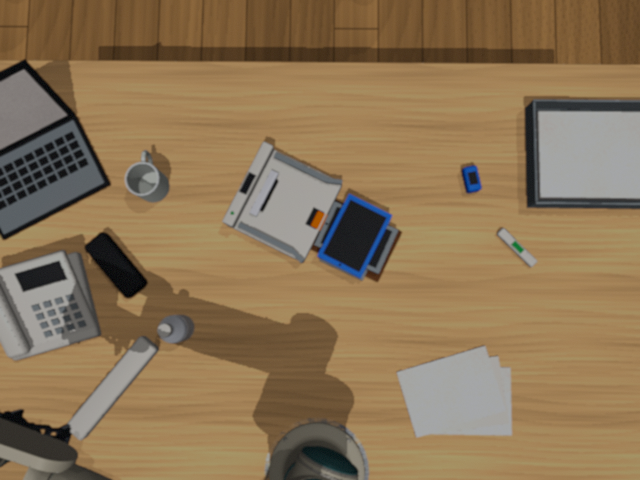

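View pics/side0.png

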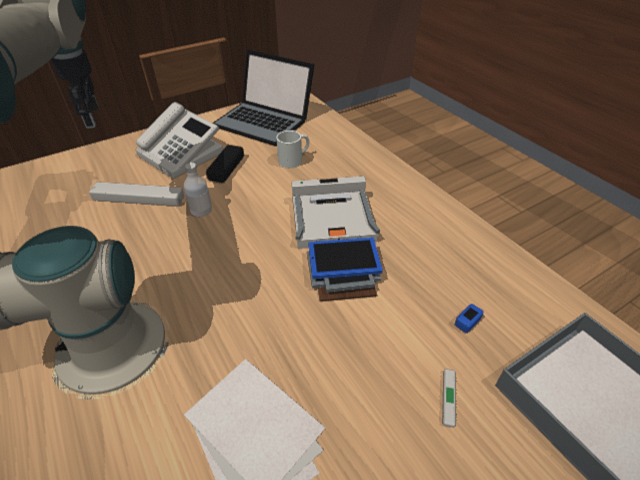

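Top view: blue tablet around (355,235), with the dock up-left around (285,205). The catch is at (315,217), the contact bar at (263,193) and the housing at (250,185). The grey pile shows at (385,250). The side view agrees, and the area behind the pile is free.

```bash
cat > h.py <<'E'
import numpy as np, cv2
def ray(c,uv,z):
    uv=np.atleast_2d(uv).astype(float)
    d=np.c_[(uv[:,0]-c["cx"])/c["fx"],(uv[:,1]-c["cy"])/c["fy"],np.ones(len(uv))]@c["R"]
    o=-c["R"].T@c["t"]
    return (o+d*((z-o[2])/d[:,2])[:,None])[:,:2]
def cloud(c):
    v,u=np.mgrid[:480,:640]; D=c["depth"]
    P=np.stack([(u-c["cx"])/c["fx"]*D,(v-c["cy"])/c["fy"]*D,D],-1)
    return (P-c["t"])@c["R"]
def blue(c,near=None):
    h=cv2.cvtColor(c["frame"],cv2.COLOR_RGB2HSV)
    m=cv2.inRange(h,(105,120,60),(128,255,255))
    cs,_=cv2.findContours(m,cv2.RETR_EXTERNAL,cv2.CHAIN_APPROX_NONE)
    k=max(cs,key=cv2.contourArea)[:,0,:]
    w=ray(c,k,0.046)
    (cx,cy),(a,b),t=cv2.minAreaRect((w*1000).astype(np.float32))
    # heading of the short side, towards +y
    th=t if a<b else t+90
    if np.sin(np.radians(th))<0: th+=180
    return np.array([cx,cy])/1000,(a,b),th%360
E
python3 - <<'E'
from h import *
for n in ("top","side"):
    c=dict(np.load(n+"0.npz")); print(n,blue(c))
    P=cloud(c); ok=c["depth"]>0
    hsv=cv2.cvtColor(c["frame"],cv2.COLOR_RGB2HSV)
    near=ok&(np.hypot(P[...,0]-0.45,P[...,1]-0.07)<0.25)
    print(np.histogram(P[near][:,2],bins=np.arange(-.01,.1,.005)))
    m=near&(P[...,2]>.024)&(P[...,2]<.1)&(hsv[...,1]<60)
    m=m.astype(np.uint8); nn,l,st,ce=cv2.connectedComponentsWithStats(m)
    k=1+np.argmax(st[1:,4]); q=P[l==k]; print(st[k], cv2.minAreaRect((q[:,:2]*1000).astype(np.float32)))
    o=cv2.inRange(hsv,(5,180,150),(18,255,255))&(near.astype(np.uint8)*255)
    print("orange",ray(c,np.argwhere(o>0)[:,::-1],.035).mean(0),(o>0).sum())
    print("tall items", [(P[(l2==i)][:,:2].mean(0).round(3),P[l2==i][:,2].max().round(3),s[4]) for _ in [0] for (n2,l2,s2,c2) in [cv2.connectedComponentsWithStats((ok&(P[...,2]>.02)&(P[...,2]<.2)).astype(np.uint8))] for i,s in enumerate(s2) if i and s[4]>60])
E
```

```text
top (array([ 0.52518024, -0.0781846 ]), (114.58316040039062, 160.00103759765625), 63.86735153198242)
(array([  687, 10213, 12175,  1316,   182,    80,   117,  1085,  3991,
        1480,  1802,  2517,   348,    40,   127,   490,   241,     7,
           0,     2,     0]), array([-0.01 , -0.005,  0.   ,  0.005,  0.01 ,  0.015,  0.02 ,  0.025,
        0.03 ,  0.035,  0.04 ,  0.045,  0.05 ,  0.055,  0.06 ,  0.065,
        0.07 ,  0.075,  0.08 ,  0.085,  0.09 ,  0.095]))
[ 223  158  119  105 7746] ((595.1138305664062, 74.66036987304688), (220.57015991210938, 208.192138671875), 64.23162078857422)
orange [0.56208452 0.00530763] 93
tall items [(array([0.805, 0.655]), np.float64(0.193), np.int32(3878)), (array([ 0.721, -0.6  ]), np.float64(0.067), np.int32(11111)), (array([0.571, 0.026]), np.float64(0.076), np.int32(12684)), (array([0.647, 0.393]), np.float64(0.097), np.int32(986)), (array([ 0.661, -0.346]), np.float64(0.038), np.int32(387)), (array([0.453, 0.461]), np.float64(0.05), np.int32(1915)), (array([0.36 , 0.603]), np.float64(0.117), np.int32(8321)), (array([0.316, 0.303]), np.float6
[... 778 characters left out ...]
34]), np.float64(0.2), np.int32(5574)), (array([2.465, 0.609]), np.float64(0.192), np.int32(3368)), (array([0.639, 1.375]), np.float64(0.053), np.int32(794)), (array([0.776, 0.713]), np.float64(0.188), np.int32(3468)), (array([0.349, 0.542]), np.float64(0.152), np.int32(4517)), (array([0.641, 0.381]), np.float64(0.091), np.int32(779)), (array([0.447, 0.448]), np.float64(0.043), np.int32(711)), (array([0.562, 0.006]), np.float64(0.072), np.int32(8061)), (array([0.178, 0.448]), np.float64(0.039), np.int32(1268)), (array([-0.003, -0.054]), np.float64(0.2), np.int32(5689)), (array([ 0.657, -0.354]), np.float64(0.034), np.int32(399)), (array([ 0.697, -0.589]), np.float64(0.063), np.int32(14441))]
```

```bash
python3 - <<'E'
from cell import r, eyes
from h import *
th=np.radians(64); x=np.array([np.cos(th),np.sin(th),0]); z=np.array([0,0,-1.])
for s in (1,-1):
    R=np.c_[s*x,np.cross(z,s*x),z]
    print(s,[None if q is None else np.round(q) for q in (r.ik([.48,-.14,.3],R),r.ik([.55,.0,.3],R),r.ik([.565,.01,.025],R))])
E
```

```text
1 [array([-20.,  -1.,  77.,  -0., 104.,   6.]), array([ -4.,   7.,  68.,  -0., 105.,  22.]), array([-3., 19., 87., -0., 75., 23.])]
-1 [None, array([  -4.,    7.,   68.,   -0.,  105., -158.]), array([  -3.,   19.,   87.,   -0.,   75., -157.])]
```

```bash
python3 - <<'E'
from cell import r, eyes
from h import *
th=np.radians(64); x=np.array([np.cos(th),np.sin(th),0]); z=np.array([0,0,-1.])
R=np.c_[x,np.cross(z,x),z]
r.move_ptp([.525,-.04,.32],R)
for n in ("wrist","top"):
    c=eyes.capture(n); np.savez(n+"1.npz",**c); cv2.imwrite(f"pics/{n}1.png",c["frame"][:,:,::-1])
s=r.get_state();print(s["clock"],s["ee_pos"],s["force"]); c=dict(np.load("wrist1.npz"));print(-c["R"].T@c["t"])
try: print(blue(c))
except Exception as e: print(e)
E
```

```text
2.575 [ 0.52502307 -0.03929683  0.31991082] [ 0.06891773 -0.40256252 -0.05766472]
[0.56186481 0.03494539 0.4632771 ]
(array([ 0.52485791, -0.08102684]), (113.23947143554688, 159.18650817871094), 64.06576538085938)
```

View pics/wrist1.png

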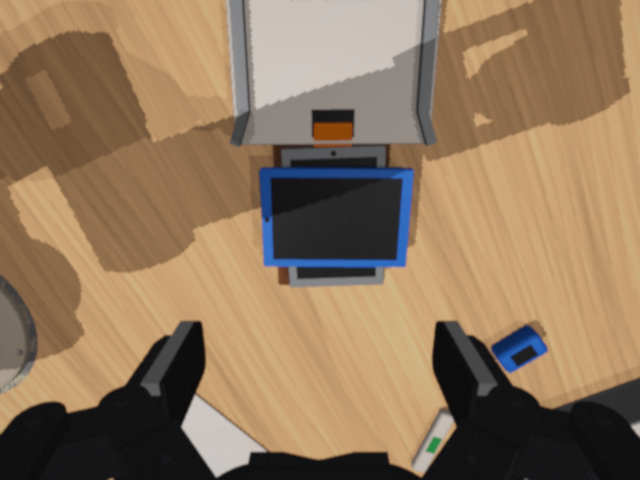

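Wrist view: blue tablet spans (262–412, 168–268). The dock's entry edge is at row 143, with cheek ends at x≈238 and 430, and the catch is at (333,130). The grey tablet sticks out behind the blue one at rows 268–285. Next I'll get the dock axis from the cheeks and the heights from depth.

```bash
python3 - <<'E'
from h import *
th=np.radians(64); ex=np.array([np.cos(th),np.sin(th)]); ey=np.array([-ex[1],ex[0]])
O=np.array([.591,.066])
for n in ("wrist1","top1","top0"):
    c=dict(np.load(n+".npz")); P=cloud(c); ok=c["depth"]>0
    q=np.stack([(P[...,:2]-O)@ex,(P[...,:2]-O)@ey,P[...,2]],-1)*1000
    hsv=cv2.cvtColor(c["frame"],cv2.COLOR_RGB2HSV)
    g=lambda a: a[np.isfinite(a)]
    if n=="wrist1":
        for nm,box in (("deck",(300,400,80,120)),("greyrear",(300,380,272,282)),("greyfront",(290,380,148,164)),("blue",(290,380,180,260))):
            a=q[box[2]:box[3],box[0]:box[1]]; print(nm,np.median(a[...,2]), a[...,0].min().round(),a[...,0].max().round())
        for v in (140,147,150,155,160,275,280,284): # row edges of grey
            print(v,q[v,340].round())
        o=cv2.inRange(hsv,(5,180,120),(18,255,255))>0
        w=(ray(c,np.argwhere(o)[:,::-1],.034)-O)@np.c_[ex,ey]*1000
        print("orange x",np.percentile(w[:,0],[2,98]),"y",np.percentile(w[:,1],[2,98]))
    m=ok&(q[...,2]>38)&(q[...,2]<50)&(hsv[...,1]<90)
    for lo,hi in ((-88,-60),(-50,20),(-50,70)):
        res=[]
        for s in (1,-1):
            k=m&(q[...,0]>lo)&(q[...,0]<hi)&(s*q[...,1]>70)&(s*q[...,1]<120)
            a=q[k]; 
            # inner edge per 5 mm bin
            xs=[];ys=[]
            for b in np.arange(lo,hi,5):
                bb=a[(a[:,0]>=b)&(a[:,0]<b+5)]
                if len(bb)>3: xs.append(b+2.5); ys.append(np.percentile(s*bb[:,1],5)*s)
            res.append(np.polyfit(xs,ys,1).round(4).tolist() if len(xs)>2 else None)
        print(n,lo,hi,res)
    d=ok&(abs(q[...,2]-32)<4)&(abs(q[...,1])<60)&(hsv[...,1]<60)&(abs(q[...,0]+85)<40)
    e=[q[d&(abs(q[...,1]-y)<4)][:,0] for y in (-60,-50,50,60,) ]
    print("entry",[np.percentile(a,1).round(1) if len(a) else None for a in e])
    hs=ok&(q[...,2]>58)&(abs(q[...,1])<90)&(q[...,0]>60)&(q[...,0]<130)
    if hs.sum()>50: print("housing x",np.percentile(q[hs][:,0],[3,97]),np.percentile(q[hs][:,2],50),"rect",cv2.minAreaRect(q[hs][:,:2].astype(np.float32)))
    ce,sz,t=blue(c); print("blue",((ce-O)@np.c_[ex,ey]*1000).round(1),t-64)
E
```

```text
deck 32.63099051213375 -58.0 -20.0
greyrear 34.7787279371164 -240.0 -41.0
greyfront 34.67328281995357 -102.0 -41.0
blue 46.834135724437274 -207.0 -41.0
140 [-79.  -9.  33.]
147 [-86.  -9.  33.]
150 [-89.  -9.  33.]
155 [-94.  -9.  34.]
160 [-99.  -9.  34.]
275 [-232.  -12.   33.]
280 [-238.  -12.   33.]
284 [-243.  -12.   35.]
orange x [-84.5033998  -62.36526016] y [-19.73997711  16.95269234]
wrist1 -88 -60 [[-0.352, 65.5431], [0.3422, -68.9774]]
wrist1 -50 20 [[0.0059, 83.2092], [0.0045, -84.8642]]
wrist1 -50 70 [[0.0049, 83.1862], [0.0053, -84.8466]]
entry [np.float64(-104.6), np.float64(-105.1), np.float64(-105.3), np.float64(-81.6)]
blue [-161.1   -5. ] 0.065765380859375
top1 -88 -60 [None, None]
top1 -50 20 [[-0.0476, 84.5498], None]
top1 -50 70 [[-0.003, 85.0951], [-0.04, -80.7395]]
entry [None, None, np.float64(-79.3), np.float64(-78.3)]
housing x [ 94.20695073 119.13157745] 68.2479230821316 rect ((106.71562194824219, -0.00162506103515625), (28.076650619506836, 179.59983825683594), 0.11881344765424728)
blue [-337.1 -238.2] 38.2712345123291
top0 -88 -60 [[-0.2953, 72.9252], [-0.2766, -106.9831]]
top0 -50 20 [[0.0314, 85.2486], [0.0081, -83.3985]]
top0 -50 70 [[0.0174, 84.9879], [-0.0012, -83.6316]]
entry [np.float64(-78.5), np.float64(-99.8), np.float64(-99.6), np.float64(-75.0)]
housing x [ 94.20773825 119.22787178] 68.37087472042768 rect ((107.11674499511719, -0.10173797607421875), (27.996610641479492, 179.60177612304688), 0.5489839315414429)
blue [-158.4   -4. ] -0.13264846801757812
```

```bash
cat >> h.py <<'E'
TH=np.radians(64.3); EX=np.array([np.cos(TH),np.sin(TH)]); EY=np.array([-EX[1],EX[0]])
D=np.array([.591,.066])+.0078*EX
z_=np.array([0,0,-1.]); X3=np.r_[EX,0]; RT=np.c_[X3,np.cross(z_,X3),z_]
def W(x,y,z): return np.r_[D+EX*x/1000+EY*y/1000,z/1000]   # dock frame mm -> world
def toD(p): return (np.asarray(p)[:2]-D)@np.c_[EX,EY]*1000
E
python3 - <<'E'
from cell import r,eyes
from h import *
c=dict(np.load("wrist1.npz")); P=cloud(c); d=c["depth"]; m=(d>0.02)&(P[...,2]>.25)
p=P[m]; t=np.array([.52502,-.0393])
for s in (1,-1):
    a=p[s*((p[:,:2]-t)@EY)>0.03]; a=a[np.hypot(*(a[:,:2]-t).T)<.08]
    print(len(a),np.percentile(a[:,2],[0.5,2,10,50]), ((a[a[:,2]<a[:,2].min()+.006][:,:2]-t)@np.c_[EX,EY]*1000).round().tolist()[::40])
r.move_ptp(W(-280,-3.5,110),RT); s=r.get_state(); print(s["clock"],s["force"],toD(s["ee_pos"]))
r.line_to(W(-280,-3.5,26),v=.06); r.dwell(.3); s=r.get_state(); print(s["clock"],s["force"],s["ee_pos"],toD(s["ee_pos"]),s["grip_width"])
c=eyes.capture("side"); cv2.imwrite("pics/s2.png",cv2.resize(c["frame"][200:340,260:440,::-1],None,fx=4,fy=4))
E
```

```text
17839 [0.33638571 0.34025053 0.35320756 0.38619489] [[9.0, 49.0], [8.0, 42.0], [7.0, 42.0], [5.0, 42.0], [1.0, 42.0], [-2.0, 42.0], [-8.0, 42.0], [-10.0, 42.0]]
18207 [0.33597208 0.340255   0.35328978 0.38617939] [[8.0, -43.0], [10.0, -49.0], [4.0, -43.0], [3.0, -43.0], [1.0, -43.0], [-3.0, -43.0], [-7.0, -43.0]]
3.5833 [-0.28545045 -0.98625387  0.05376372] [-279.38064214   -4.4912967 ]
5.4333 [-0.22825054  0.0862354   0.48574415] [ 0.47616059 -0.18080709  0.02610386] [-279.99334971   -3.55098666] 0.08535398045530139
```

View pics/s2.png

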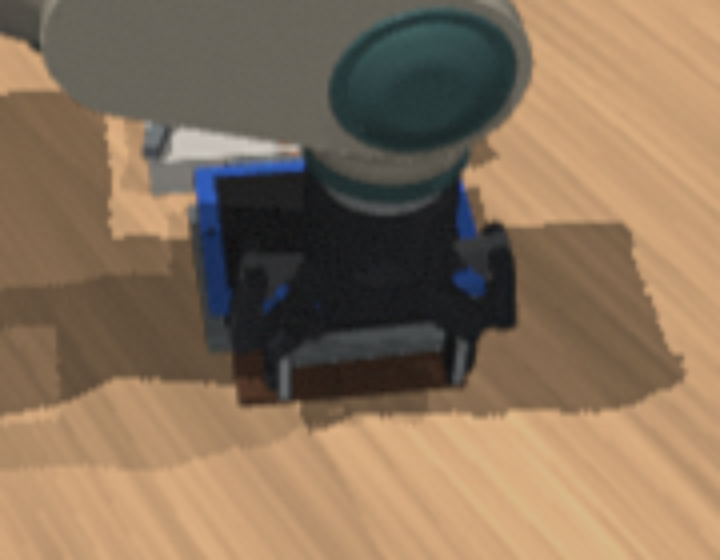

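The fingers are down behind the pile without contact and straddle the centre of the tablet. Next I'll feel for contact, then push in steps.

```bash
cat >> h.py <<'E'
def F(s,f0):
    f=np.asarray(s["force"])-f0; return np.r_[f[:2]@EX,f[:2]@EY,f[2]]
E
python3 - <<'E'
from cell import r,eyes
from h import *
s=r.get_state(); f0=np.array(s["force"]); np.save("f0.npy",f0)
r.line_to(W(-246,-3.5,25),v=.05); s=r.get_state(); print(s["clock"],toD(s["ee_pos"]),F(s,f0).round(2))
for x in np.arange(-243,-221,3):
    r.line_to(W(x,-3.5,25),v=.03); s=r.get_state(); f=F(s,f0); print(x,toD(s["ee_pos"]).round(1),f.round(2))
    if -f[0]>0.6 and x>-236: break
    if abs(f).max()>5: break
s=r.get_state();print(s["clock"])
for n in ("wrist","top"):
    c=eyes.capture(n); np.savez(n+"3.npz",**c); cv2.imwrite(f"pics/{n}3.png",c["frame"][:,:,::-1])
E
```

```text
6.3167 [-246.05262601   -3.49400952] [ 0.04 -0.06  0.02]
-243 [-243.    -3.5] [-0.3   0.28 -0.14]
-240 [-239.9   -3.5] [ 0.08  0.61 -0.28]
-237 [-236.8   -3.5] [ 0.41 -0.89 -0.18]
-234 [-233.8   -3.5] [ 0.54 -0.39 -0.39]
-231 [-230.8   -3.5] [-0.75 -0.44  0.76]
7.5667
```

View pics/wrist3.png

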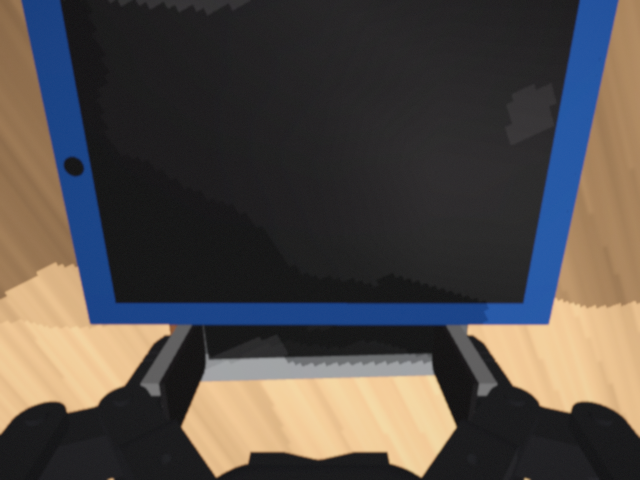

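Wrist view: the rear edge runs from (90,324) to (550,324), square to the fingers and centred on them, at the point of contact. Now I push forward and drift +3.5 mm sideways onto the dock axis.

```bash
python3 - <<'E'
from cell import r,eyes
from h import *
f0=np.load("f0.npy")
for x in np.arange(-227,-184,5.):
    y=-3.5+3.5*(x+231)/44
    r.line_to(W(x,y,25),v=.03); s=r.get_state(); f=F(s,f0); print(x,toD(s["ee_pos"]).round(1),f.round(2))
    if np.hypot(f[0],f[1])>9: print("STOP");break
print(s["clock"])
for n in ("wrist","top","side"):
    c=eyes.capture(n); np.savez(n+"4.npz",**c); cv2.imwrite(f"pics/{n}4.png",c["frame"][:,:,::-1])
w=cv2.imread("pics/wrist4.png"); s_=cv2.resize(cv2.imread("pics/side4.png")[160:320,260:420],(480,480))
t=cv2.resize(cv2.imread("pics/top4.png")[120:300,200:420],(0,0),fx=2,fy=2)
o=np.zeros((480,1120,3),np.uint8); o[:,:640]=w; o[:,640:]=s_; cv2.imwrite("pics/c4.png",cv2.resize(o,(800,343)))
E
```

```text
-227.0 [-226.8   -3.2] [0.5  0.97 0.01]
-222.0 [-221.7   -2.8] [-0.39  0.24  0.17]
-217.0 [-216.7   -2.3] [0.44 0.41 0.09]
-212.0 [-211.7   -2. ] [ 0.64  0.72 -0.6 ]
-207.0 [-206.7   -1.5] [ 0.15 -0.65  1.22]
-202.0 [-201.7   -1.1] [ 0.08  0.42 -0.11]
-197.0 [-196.7   -0.7] [-0.08  0.4   0.4 ]
-192.0 [-191.7   -0.3] [-1.09 -0.24  1.07]
-187.0 [-186.6    0. ] [-0.42  0.44  0.61]
10.4833
```

View pics/c4.png

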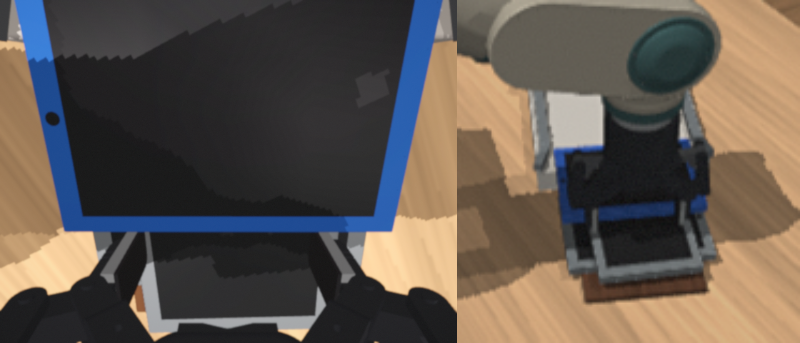

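The tablet has moved on square, with the greys in place. I'll check its pose from the rear edge in the close view.

```bash
cat >> h.py <<'E'
def rear(c,z=.046):
    h=cv2.cvtColor(c["frame"],cv2.COLOR_RGB2HSV); m=cv2.inRange(h,(105,120,60),(128,255,255))
    m=cv2.morphologyEx(m,cv2.MORPH_OPEN,np.ones((5,5)))
    k=max(cv2.findContours(m,cv2.RETR_EXTERNAL,cv2.CHAIN_APPROX_NONE)[0],key=cv2.contourArea)[:,0,:]
    w=np.array([toD(p) for p in ray(c,k,z)])
    e=w[(w[:,0]<w[:,0].min()+3)]; xr,yl,yr=np.median(e[:,0]),e[:,1].max(),e[:,1].min()
    f=np.polyfit(e[:,1],e[:,0],1)
    L=w[(w[:,1]>50)&(w[:,0]>xr+10)&(w[:,0]<xr+80)]; R=w[(w[:,1]<-50)&(w[:,0]>xr+10)&(w[:,0]<xr+80)]
    lo=[np.median([L[abs(L[:,0]-x)<1.5][:,1].max()+R[abs(R[:,0]-x)<1.5][:,1].min() for x in np.arange(xr+12,xr+a,4)])/2 for a in (30,60)]
    return "rear x %.1f  corners y %.1f %.1f  yaw(deg) %.2f"%(xr,yl,yr,-np.degrees(f[0])), np.round(lo,1)
E
python3 - <<'E'
from h import *
for n in ("wrist3","wrist4"):
    c=dict(np.load(n+".npz")); print(n,rear(c,.0465))
    P=cloud(c); q=np.stack([(P[...,:2]-D)@EX,(P[...,:2]-D)@EY,P[...,2]],-1)*1000
    hsv=cv2.cvtColor(c["frame"],cv2.COLOR_RGB2HSV)
    m=(c["depth"]>0)&(q[...,2]>40)&(q[...,2]<50)&(hsv[...,1]<90)&(abs(q[...,1])>70)&(abs(q[...,1])<115)&(q[...,0]<-50)&(q[...,0]>-95)
    for s in (1,-1):
        a=q[m&(s*q[...,1]>0)]; print(s,len(a),[(b,np.percentile(s*a[abs(a[:,0]-b)<3][:,1],5).round(1)) for b in (-80,-70,-60) if (abs(a[:,0]-b)<3).sum()>4])
E
```

```text
wrist3 ('rear x -221.1  corners y 74.9 -83.0  yaw(deg) -0.06', array([-4.1, -4.1]))
1 0 []
-1 0 []
wrist4 ('rear x -176.9  corners y 78.5 -79.5  yaw(deg) 0.01', array([-0.5, -0.5]))
1 17 []
-1 33 [(-80, np.float64(79.9))]
```

```bash
python3 - <<'E'
from cell import r,eyes
from h import *
f0=np.load("f0.npy")
for x in np.arange(-178,-81,8.):
    r.line_to(W(x,0,24),v=.035); s=r.get_state(); f=F(s,f0); print(x,toD(s["ee_pos"]).round(1),f.round(2))
    if np.hypot(f[0],f[1])>8: print("STOP");break
print(s["clock"])
for n in ("wrist","side"):
    c=eyes.capture(n); np.savez(n+"5.npz",**c); cv2.imwrite(f"pics/{n}5.png",c["frame"][:,:,::-1])
    if n=="wrist": print(rear(c,.0445))
w=cv2.imread("pics/wrist5.png"); s_=cv2.resize(cv2.imread("pics/side5.png")[160:320,260:420],(480,480))
o=np.hstack([w,s_]); cv2.imwrite("pics/c5.png",cv2.resize(o,(800,343)))
E
```

```text
-178.0 [-1.775e+02  1.000e-01] [-0.05 -0.41 -0.13]
-170.0 [-1.696e+02  1.000e-01] [-0.56  0.68  0.36]
-162.0 [-161.7    0. ] [-0.42  0.19  0.38]
-154.0 [-153.6    0. ] [-0.34 -0.22  0.54]
-146.0 [-145.6    0. ] [-0.1  -0.4   0.61]
-138.0 [-1.376e+02  1.000e-01] [ 0.5  -0.26  0.62]
-130.0 [-129.7    0. ] [ 0.07 -0.51  0.43]
-122.0 [-121.7   -0. ] [ 0.73 -0.58 -0.14]
-114.0 [-113.7   -0. ] [-0.57 -0.19  1.52]
-106.0 [-105.7    0. ] [ 0.75 -0.42  0.07]
-98.0 [-97.7   0. ] [1.55 0.18 0.42]
-90.0 [-89.6   0. ] [-0.17 -0.9   0.95]
-82.0 [-81.6   0. ] [ 0.53 -0.27  0.46]
15.5417Traceback (most recent call last):
  File "<stdin>", line 10, in <module>
  File "h.py", line 37, in rear
    lo=[np.median([L[abs(L[:,0]-x)<1.5][:,1].max()+R[abs(R[:,0]-x)<1.5][:,1].min() for x in np.arange(xr+12,xr+a,4)])/2 for a in (30,60)]
                   ~~~~~~~~~~~~~~~~~~~~~~~~~~~~~^^
    return umr_maximum(a, axis, None, out, keepdims, initial, where)
ValueError: zero-size array to reduction operation maximum which has no identity
```

```bash
python3 - <<'E'
from cell import r,eyes
from h import *
c=eyes.capture("side"); cv2.imwrite(f"pics/side5.png",c["frame"][:,:,::-1])
w=cv2.imread("pics/wrist5.png"); s_=cv2.resize(cv2.imread("pics/side5.png")[140:300,260:420],(480,480))
cv2.imwrite("pics/c5.png",cv2.resize(np.hstack([w,s_]),(800,343)))
E
```

```text
(no output)
```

View pics/c5.png

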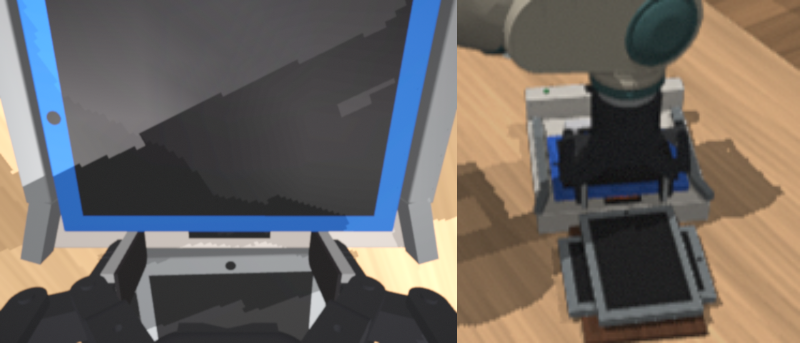

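The tablet sits evenly between the cheeks, and the catch slot is just visible behind it at (230,235). Now 1 mm steps, feeling for the bar.

```bash
cat >> h.py <<'E'
def feel(r,f0,n=4):
    a=[]
    for _ in range(n): r.dwell(.03); s=r.get_state(); a.append(F(s,f0))
    return np.mean(a,0),toD(s["ee_pos"]),s["clock"]
E
python3 - <<'E'
from cell import r,eyes
from h import *
f0=np.load("f0.npy")
x=-82.
f,p,t=feel(r,f0); print(x,p.round(2),f.round(2),t)
while x<-56:
    x+=1; r.line_to(W(x,0,24),v=.015); f,p,t=feel(r,f0); print(x,p.round(2),f.round(2),round(t,2))
    if -f[0]>2.5: print("contact");break
E
```

```text
-82.0 [-8.2e+01 -3.0e-02] [ 0.37 -0.12  0.3 ] 15.775
-81.0 [-81.01  -0.  ] [-0.56 -0.24  0.05] 16.16
-80.0 [-8.002e+01 -1.000e-02] [-1.22 -0.41  0.11] 16.54
-79.0 [-7.889e+01  4.000e-02] [-0.42  0.14  0.04] 16.93
-78.0 [-7.792e+01 -3.000e-02] [-0.04 -0.13  0.13] 17.31
-77.0 [-7.701e+01 -5.000e-02] [-0.42 -0.48  0.54] 17.69
-76.0 [-7.607e+01 -7.000e-02] [-2.2  -0.15  1.07] 18.07
-75.0 [-75.29  -0.08] [-4.63 -0.86  2.08] 18.46
contact
```

```bash
python3 - <<'E'
from cell import r,eyes
from h import *
f0=np.load("f0.npy"); x=-75.
while x<-72:
    x+=.5; r.line_to(W(x,0,24),v=.01); f,p,t=feel(r,f0); print(x,p.round(2),f.round(2),round(t,2))
    if -f[0]>7.6: break
c=eyes.capture("wrist"); np.savez("wrist6.npz",**c); cv2.imwrite("pics/w6.png",c["frame"][200:480,:,::-1])
E
```

```text
-74.5 [-74.93  -0.1 ] [-5.73 -0.42  1.92] 18.84
-74.0 [-74.65  -0.11] [-6.67 -0.44  2.35] 19.23
-73.5 [-74.34  -0.1 ] [-7.53  0.04  2.4 ] 19.61
-73.0 [-74.08  -0.12] [-8.59 -0.2   2.85] 19.99
```

View pics/w6.png

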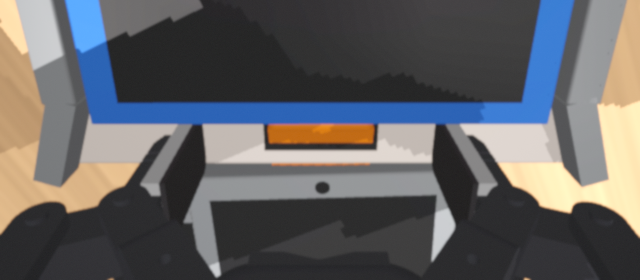

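The orange catch now shows behind the tablet at (320,135), where the slot was dark before. Backing off to let the bar seat the tablet, then checking.

```bash
python3 - <<'E'
from cell import r,eyes
from h import *
f0=np.load("f0.npy")
r.line_to(W(-78,0,24),v=.02); print(feel(r,f0)); r.line_to(W(-92,0,24.5),v=.05); r.dwell(.2); print(feel(r,f0))
c=eyes.capture("wrist"); np.savez("wrist7.npz",**c)
P=cloud(c); h=cv2.cvtColor(c["frame"],cv2.COLOR_RGB2HSV); o=(cv2.inRange(h,(5,180,120),(18,255,255))>0)&(c["depth"]>0)
q=np.c_[(P[o][:,:2]-D)@np.c_[EX,EY]*1000,P[o][:,2]*1000]; print("orange",len(q),np.percentile(q,[2,50,98],axis=0).round(1).tolist())
cv2.imwrite("pics/w7.png",c["frame"][:,:,::-1])
E
```

```text
(array([ 0.11469363, -0.18248562,  0.54075308]), array([-77.68933445,   0.07892615]), 20.575)
(array([0.05668825, 0.28718319, 0.20853836]), array([-9.18634500e+01,  3.90709663e-02]), 21.3417)
orange 2107 [[-80.1, -20.6, 32.0], [-75.3, -1.3, 34.4], [-70.9, 18.1, 36.6]]
```

View pics/w7.png

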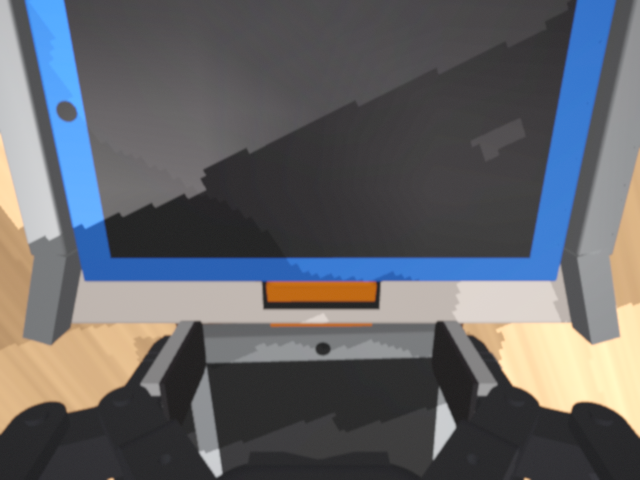

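The catch ramp rises from 32 to about 37 mm right up to the tablet's rear edge, so it is fully up and the tablet is latched. Retreating and handing in.

```bash
python3 - <<'E'
from cell import r,eyes
from h import *
r.line_to(W(-94,0,200),v=.12); r.line_to(W(-230,0,300),v=.15); r.dwell(.3)
c=eyes.capture("wrist"); print(blue(c)); print(toD(blue(c)[0])); print(r.get_state()["clock"])
print(r.hand_in())
E
```

```text
(array([ 0.65369611, -0.33070105]), (55.97185134887695, 42.91435241699219), 101.80755615234375)
[-338.0694644  -228.52703452]
24.6333
the job is handed in; nothing more can be done
None
```

The blue tablet is latched on the dock with the orange catch up behind it. The two grey tablets look undisturbed, and the job was handed in at 24.6 s. My last camera check after retreating picked up the oximeter instead of the tablet, so the latch was confirmed just before the fingers lifted away and not after.

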